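# Swing down a parts-bin hatch with the hooked pole

## Task

Take the hooked pole from its rack, drop its hook through the eye on top of the parts bin's yellow hatch and swing the hatch down with it, all the way onto its stop; there give it a firm steady pull of about 15 N for a second (never more than 22 N on the bin), so that it is surely bedded. Then unhook the pole, leaving the hatch down, and lay it back in its rack as it was, without gripper or arm touching the bin and without disturbing the tin, the loose cap or the blade box.

Things in the scene. Friction and masses are not known exactly. Their poses are not given: they have to be found in the camera images.
- pole: hooked pole, one rigid piece, about 0.18 kg, lying level along its x axis, z up; origin at the centre of its wooden handle. Behind the handle a steel tail stub 10 mm thick to x = -109 mm; ahead a steel rod 10 mm thick that at x = +145 mm bends straight down (-z) into a hook shank 8 mm thick
- pole_grip (a point): centre of the pole's wooden handle, half-way up: handle 100 mm long, 22 mm wide, 26 mm tall. Axes as the pole
- pole_tip (a point): lower, rounded end of the pole's hook: x = +145 mm, z = -50 mm from pole_grip in the pole's frame
- rack: the pole's rack, grey, fixed: base 230 x 60 mm, 8 mm thick, and two open black V forks (prongs 84 mm high, 44 mm apart at their tops) that carry the pole's tail stub at x = -78 mm and its rod at x = +85 mm. Origin on the bench under rack_grip; x is the direction of the pole in the rack. The pole starts here
- rack_grip (a point): where pole_grip lies when the pole rests in its rack, 66 mm above the bench; axes as the rack. Beyond it (farther from the robot) stands a fixed green arbor press, about half a metre tall: swing the arm in on the near side of it
- rack_tip (a point): where pole_tip lies when the pole rests in its rack, the hook hanging down past the end of the rack's base
- bin: green sheet-metal parts bin, fixed, 208 mm wide, 262 mm tall, 145 mm deep, with red caps in it; origin on the bench straight below the hatch's hinge line, at the middle of its front face; its x axis points into the bin, away from its front. A yellow hatch closes its front above 140 mm
- hinge (a point): middle of the hatch's hinge line, 140 mm above the bench; the hinge runs along the bin's y axis. Axes as the bin. The hinge is stiff (friction about 0.25 N m, some damping) and the hatch stays where it is left: a level pull at the eye takes about 2 N near the start, 2 to 6 N near the end if the hook goes down with the eye
- flap (a joint): angle of the yellow hatch (188 mm wide, 115 mm from hinge to top edge, 6 mm thick), rad: 0 closed (leaning 0.30 rad back into the bin), growing as its top swings out to the bin's front (-x) and down; a hard stop that does not give at 1.2. It starts nearly closed (0 to 0.2)
- eye (a point): centre of the polished (friction 0.2) steel ring eye mid on the hatch's top edge: bar 6 mm, opening 26 mm. With the hatch closed it is 13 mm behind (bin +x) and 125 mm above the hinge, and turns with the hatch. The hole's axis is 0.6 rad off vertical at joint 0, vertical at 0.6: an upright shank fits all the way, its tip about 20 mm below the eye's centre
- spray_tin: grey spray tin, 52 mm across, 168 mm tall, standing on the bench beside the bin; bystander
- loose_cap: red moulded cap, 44 mm across, 39 mm tall, standing on the bench in front of the bin; bystander
- blade_box: yellow blade box, 26 x 66 x 14 mm, lying on the bench near the bin; bystander

How it is judged:
By the outcome, as a careful person would: the job done as asked, in the order asked, and still so for the second after the job is handed in, with the robot touching nothing.
It also fails if it takes over 72 s, if anything falls off the work surface, if the arm or the gripper's body presses on something with over 40 N, if the wrist force passes 120 N, or if a joint passes its speed limit or range.

## Robot

A 6-joint arm with a two-finger parallel gripper is mounted at the origin on a cart in front of the work surface, level with it; the furniture and walls round the work are solid. World frame = base frame: x ahead of the robot, y to its left, z up, the work surface at z = 0. Lengths are in mm, angles in rad, forces in N, time in s.
With the tool pointing down it reaches from about 350 to 775 mm from the base axis. Payload 7.3 kg.
Tool frame: the origin (TCP) lies on the centre line of the jaws, within the pads' length; the fingertips stand 17 mm ahead of it and the grasp point (between the pads) lies 2 mm behind it; z points along the fingers, y is the line along which they close (so a half turn about z gives the same grasp; the last joint's range is limited). The gripper opens to 92 mm and grips with 3 to 60 N. Pads are 19 mm wide; open, the fingers measure 130 mm over their backs; the gripper's body (75 mm by 190 mm) begins 47 mm behind the grasp point.
Start: joints at [1.076, 0.342, 1.524, -0, 1.275, -0.146], TCP at [179.415, 493.41, 243.741] pointing down, gripper open.
Joint ranges: [-2.53, 2.53], [-0.77, 2.02], [0.04, 2.7], [-1, 4.14], [0.28, 2.66], [-3.11, 3.11]. Speed limits (rad/s): [2.57, 2.57, 3.14, 3.14, 3.14, 3.14].

## Interface

Orientations are given as [roll, pitch, yaw] about the fixed x, y, z axes, in that order (R = Rz(yaw) Ry(pitch) Rx(roll)).
In Python, from plant import bot gives the robot as it stands. The module is installed in compiled form; this text tells all that it offers.
- The arm moves only by the shell command python3 -m pendant 'ROWS'. ROWS is JSON, a list of rows, each a list of 3 entries, a list of its own where there are three numbers: the shift along the world's x, y, z as a fraction of full scale, then the turn, a rotation vector about the world's x, y, z as a fraction of full scale, then the opening, from -1 (shut) to 1 (fully open), so that 0 is half open. In form: [[[tx, ty, tz], [rx, ry, rz], claw], ...]. A call has exactly 10 rows; each row shifts and turns the commanded pose from where the row before left it; what a row does not reach is not made up. Full scale, the value 1, is 30 mm for a shift and 0.12 rad for a turn. A row lasts 1/12 s, in which the tool goes at most 41.7 mm and 7.16 degrees, less where a joint would pass 70% of its speed; a pose out of reach is approached as far as the arm can. A call with a number of a shift or a turn outside -1 to 1 is refused whole. A call with a gripper value outside its range is refused whole. The fingers move at their own pace and stop on an object; the grip force is fixed at half the most. Time passes only in rows, so rows that do not move let the fingers close, or fill a call up. It gives the time, the measured TCP pose, the force, the opening and the grip force at its end, in the units of the state.
- bot.get_obs(): the state, without advancing time (a new reading comes with each control period).
- bot.capture(name): name is "scene" or "top" or "wrist"; returns the picture (480x640x3 uint8, blue, green, red); there is no depth.
- bot.camera_params(name): a dict with "fovy" (degrees; the focal length in pixels is half the picture's height over the tangent of half this angle, whatever the lens; pixels are square), "cx", "cy" (the principal point, pixels), "camera_from_world" (4x4, takes a point from world to camera coordinates). Camera axes: x right, y down, z forward; pixel columns grow to the right and rows downward; lengths in mm; the calibration is good to about 2 mm. A picture is of the moment at which its call begins: read the wrist's pose just before it. camera_params takes no time and is no camera call; for the wrist camera it gives the pose at the moment of the call.
- bot.close_job(): hands the job in; it is judged then, once.
The state is a dict: "time": time; "joint_positions": joint angles; "dq": joint speeds; "tau": joint torques, N m; "tool_pos": TCP position; "tcp_rot": TCP orientation; "contact_force": force on the tool from outside, world axes, zero at the start; "moment": the same for the moment, N m; "grip_width": finger opening in mm; "finger_force": force on a finger pad.
Only numpy, scipy, OpenCV 4.12 (cv2) and the standard library are available. Lean on these libraries where they do the work, as an engineer would, in place of code of your own. Each camera call takes 0.05 s, during which the arm holds its last target. There are 200 camera calls.

## Working session

There is one attempt and no reset: what is moved stays moved. The work goes in short steps, Python scripts to look and compute and a shell command to move; the robot and the scene stay as the last step left them, time stands still between calls to the robot, and variables do not carry over. Pictures are saved under pics/ and viewed, at most 10 in all, crops included, and the job is handed in when it is done.

```bash
mkdir -p pics; python3 - <<'E'
from plant import bot
import cv2
o=bot.get_obs();print(o)
for n in("scene","top"):
    cv2.imwrite(f"pics/{n}0.png",bot.capture(n));p=bot.camera_params(n);print(n,p)
E
```

```text
{'time': 0.0, 'joint_positions': array([ 1.07601898e+00,  3.42725148e-01,  1.52501024e+00, -4.34489649e-05,
        1.27539891e+00, -1.45998465e-01]), 'dq': array([-0.0007522 , -0.00294678,  0.0002956 ,  0.00106781, -0.00084348,
        0.00057591]), 'tau': array([ 2.75331353e-03, -4.31245387e+01, -2.44218886e+01,  7.18800444e-02,
        5.58816385e-02, -1.55294060e-04]), 'tool_pos': array([179.22665638, 493.05534995, 243.04605025]), 'tcp_rot': array([-3.14006136e+00, -1.83174014e-04,  2.79282631e+00]), 'contact_force': array([-0.12323182, -0.36574485,  0.00086918]), 'moment': array([0.00856348, 0.04188867, 0.02207324]), 'finger_force': 0.0, 'grip_width': 91.94996124241324}
scene {'fovy': 53.66394845027467, 'cx': 319.8442353114815, 'cy': 234.05416782379862, 'camera_from_world': array([[ 8.88240311e-01, -4.59292118e-01,  8.93869836e-03,
        -5.91434692e+02],
       [-2.96537614e-01, -5.88127938e-01, -7.52443335e-01,
         2.05095230e+02],
       [ 3.50848391e-01,  6.65699841e-01, -6.58596331e-01,
         1.17484331e+03],
       [ 0.00000000e+00,  0.00000000e+00,  0.00000000e+00,
         1.00000000e+00]])}
top {'fovy': 51.640310147601475, 'cx': 322.3531700220683, 'cy': 237.16464682249108, 'camera_from_world': array([[-2.93693881e-02, -9.99067497e-01, -3.16476616e-02,
        -1.15125161e+02],
       [-9.84545064e-01,  3.43821875e-02, -1.71723273e-01,
         6.25684345e+02],
       [ 1.72651256e-01,  2.61151416e-02, -9.84636757e-01,
         1.30397955e+03],
       [ 0.00000000e+00,  0.00000000e+00,  0.00000000e+00,
         1.00000000e+00]])}
```

View pics/scene0.png

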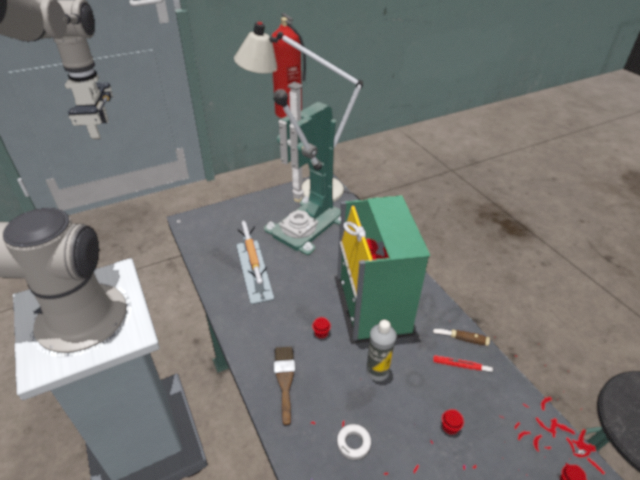

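View pics/top0.png

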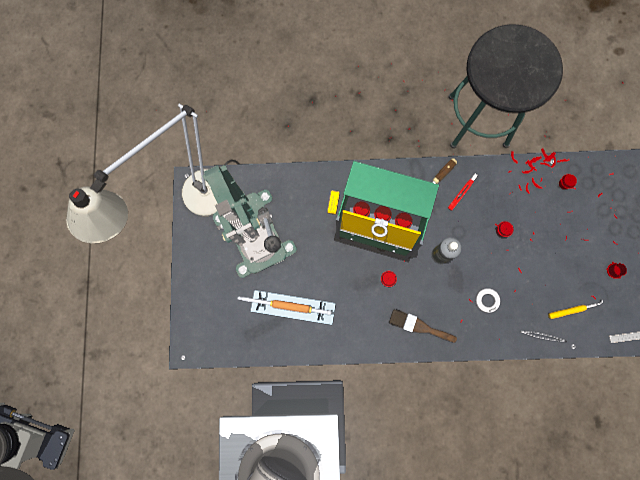

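```bash
python3 - <<'E'
import cv2,numpy as np
t=cv2.imread("pics/top0.png");s=cv2.imread("pics/scene0.png")
r=lambda i,k:cv2.resize(i,None,fx=k,fy=k,interpolation=cv2.INTER_CUBIC)
cv2.imwrite("pics/tz.png",np.vstack([r(t[282:327,225:358],6),r(t[205:260,325:458],6)]))
cv2.imwrite("pics/sz.png",np.hstack([r(s[215:305,225:285],6),r(s[215:305,330:400],6)]))
E
```

```text
(no output)
```

View pics/tz.png

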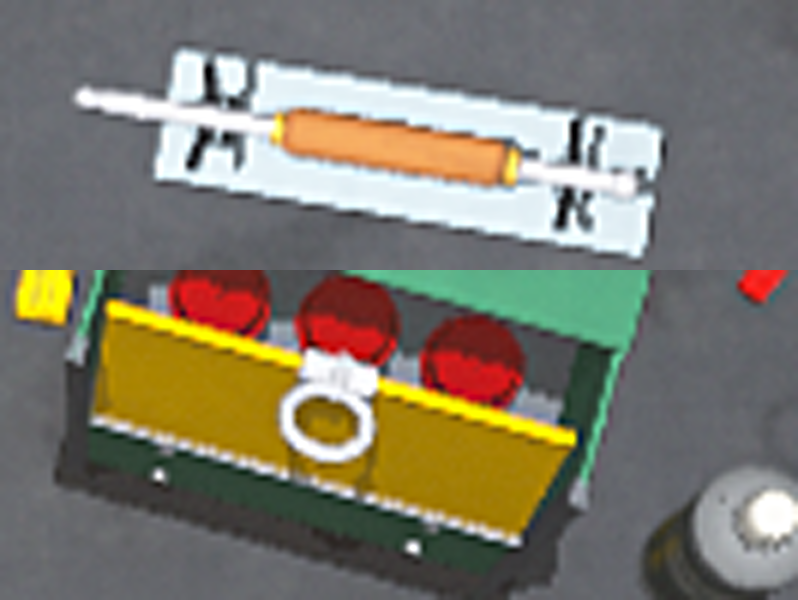

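View pics/sz.png

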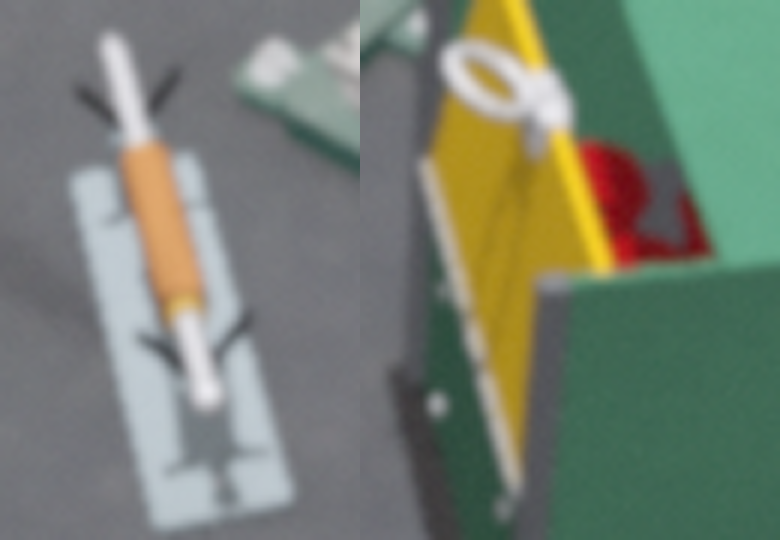

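```bash
cat > h.py <<'E'
import numpy as np
from plant import bot
def ray(n,u,v):
    p=bot.camera_params(n);T=p["camera_from_world"];f=240/np.tan(np.radians(p["fovy"]/2))
    R=T[:3,:3];return -R.T@T[:3,3],R.T@np.array([(u-p["cx"])/f,(v-p["cy"])/f,1])
def atz(n,u,v,z):
    c,d=ray(n,u,v);return c+d*(z-c[2])/d[2]
def tri(a,b):
    (c,d),(e,g)=ray(*a),ray(*b);s=np.linalg.lstsq(np.c_[d,-g],e-c,rcond=None)[0]
    P,Q=c+d*s[0],e+g*s[1];return (P+Q)/2,np.linalg.norm(P-Q)
def proj(n,X):
    p=bot.camera_params(n);T=p["camera_from_world"];f=240/np.tan(np.radians(p["fovy"]/2))
    q=T[:3,:3]@np.asarray(X,float)+T[:3,3];return np.array([p["cx"],p["cy"]])+f*q[:2]/q[2]
E
python3 - <<'E'
from h import *
np.set_printoptions(precision=1,suppress=True)
z=lambda x,y,X,Y:(X+(x+.5)/6-.5,Y+(y+.5)/6-.5)
T=lambda x,y:("top",)+z(x,y,225,282)
S=lambda x,y:("scene",)+z(x,y,225,215)
B=lambda x,y:("top",)+z(x,y-270,325,205)
C=lambda x,y:("scene",)+z(x-360,y,330,215)
for nm,a,b in[("hook",T(82,97),S(110,35)),("tail",T(632,182),S(205,392)),("hand",T(396,146),S(162,228))]:
    print(nm,atz(*a,70),atz(*b,70),tri(a,b))
# base corners z8
for q in[(180,50),(662,127),(645,256),(157,178)]:print("base top",atz(*T(*q),8))
for q in[(72,180),(200,152),(292,497),(158,528)]:print("base scene",atz(*S(*q),8))
print("eye",tri(B(327,422),C(485,82)))
a,b=atz(*B(93,425),140),atz(*B(520,545),140);print("hinge",a,b,(a+b)/2,np.linalg.norm(a-b),np.arctan2(*(b-a)[[1,0]]))
a,b=atz(*B(108,305),250),atz(*B(575,438),250);print("hatchtop",a,b,np.linalg.norm(a-b),np.arctan2(*(b-a)[[1,0]]))
E
```

```text
hook [463.1  92.5  70. ] [465.2  90.7  70. ] (array([464.4,  92.4,  68.9]), np.float64(2.5248176459074934))
tail [ 418.6 -149.6   70. ] [ 418.9 -145.8   70. ] (array([ 418.1, -149.6,   74.1]), np.float64(0.7503760041058671))
hand [437.3 -46.4  70. ] [438.9 -45.3  70. ] (array([437.8, -46.7,  71.5]), np.float64(1.1493699064348772))
base top [486.9  59.2   8. ]
base top [ 444.6 -163.3    8. ]
base top [ 386.4 -153.5    8. ]
base top [428.4  70.1   8. ]
base scene [431.5  69.3   8. ]
base scene [493.8  60.5   8. ]
base scene [ 446.7 -163.2    8. ]
base scene [ 389.5 -153.6    8. ]
eye (array([ 596.9, -271.6,  266.2]), np.float64(0.8173770503156125))
hinge [ 622.2 -183.4  140. ] [ 564.4 -361.2  140. ] [ 593.3 -272.3  140. ] 187.03386299162577 -1.88484263007421
hatchtop [ 649.1 -189.8  250. ] [ 589.8 -368.1  250. ] 187.86528985726753 -1.8916167214507305
```

The rack and pole lie at about (437, -47) with yaw 1.385. The eye is at (597, -272, 266), the bin's x axis has yaw -0.317, and the hatch is at about 0.08 rad. These agree with the stated sizes.

```bash
python3 -m pendant '[[[0.43,-0.9,-0.1],[0,0,-0.588],1],[[0.43,-0.9,-0.1],[0,0,-0.588],1],[[0.43,-0.9,-0.1],[0,0,-0.588],1],[[0.43,-0.9,-0.1],[0,0,-0.588],1],[[0.43,-0.9,-0.1],[0,0,-0.588],1],[[0.43,-0.9,-0.1],[0,0,-0.588],1],[[0.43,-0.9,-0.1],[0,0,-0.588],1],[[0.43,-0.9,-0.1],[0,0,-0.588],1],[[0.43,-0.9,-0.1],[0,0,-0.588],1],[[0.43,-0.9,-0.1],[0,0,-0.588],1]]'
python3 -m pendant '[[[0.43,-0.9,-0.1],[0,0,-0.588],1],[[0.43,-0.9,-0.1],[0,0,-0.588],1],[[0.43,-0.9,-0.1],[0,0,-0.588],1],[[0.43,-0.9,-0.1],[0,0,-0.588],1],[[0.43,-0.9,-0.1],[0,0,-0.588],1],[[0.43,-0.9,-0.1],[0,0,-0.588],1],[[0.43,-0.9,-0.1],[0,0,-0.588],1],[[0.43,-0.9,-0.1],[0,0,-0.588],1],[[0.43,-0.9,-0.1],[0,0,-0.588],1],[[0.43,-0.9,-0.1],[0,0,-0.588],1]]'
python3 - <<'E'
from h import *
import cv2
i=bot.capture("wrist");o=bot.get_obs();print(o["tool_pos"],o["tcp_rot"],o["contact_force"],o["time"])
d=np.array([np.cos(1.385),np.sin(1.385),0]);g=np.array([437.5,-46.8,66])
for k in(-109,-50,0,50,149):
  print(k,proj("wrist",g+k*d+[0,0,13 if abs(k)<51 else 5]))
cv2.imwrite("pics/w1.png",i)
E
```

```text
time: 0.93
tool_pos: [308.5, 222.0, 213.5]
tcp_rot: [-3.141, 0.0, 2.084]
contact_force: [0.2, 1.2, -0.8]
grip_width: 92.0
finger_force: 0.0
time: 1.77
tool_pos: [437.6, -48.1, 183.4]
tcp_rot: [-3.141, -0.0, 1.378]
contact_force: [0.0, 0.3, -0.1]
grip_width: 92.1
finger_force: 0.0
[440.22283161 -52.08005434 183.11263908] [3.13917709e+00 2.17193174e-03 1.37189205e+00] [ 3.31494889 -4.02065125 -0.48393412] 1.8167
-109 [316.46750756 355.26338295]
-50 [315.19013822 294.86240106]
0 [313.98851653 231.58851895]
50 [312.64429897 160.80595594]
149 [309.71192263  -2.76344321]
```

View pics/w1.png

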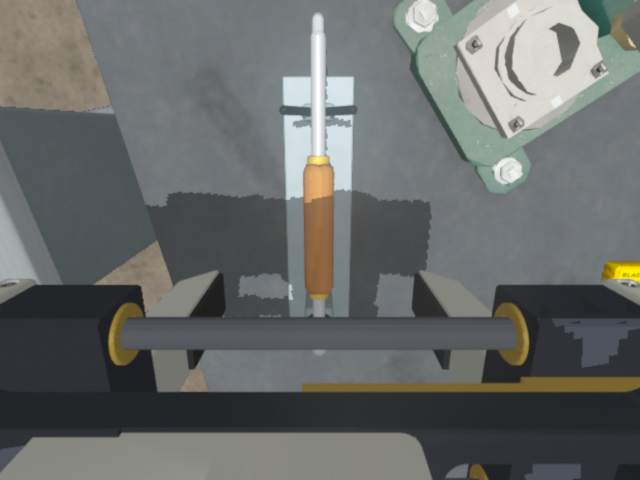

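The wrist view shows the pole running vertically at u≈318, with the hook end at (318, 18) and the ferrules at v≈160 and 295. The arm was still settling at that point, so I'll measure again.

```bash
python3 - <<'E'
from h import *
import cv2
bot.capture("wrist");bot.capture("wrist")
o=bot.get_obs();P=bot.camera_params("wrist");i=bot.capture("wrist").astype(int);print(o["tool_pos"],o["tcp_rot"],o["contact_force"],o["time"])
b,g,r=i[...,0],i[...,1],i[...,2]
m=(r>100)&(r-b>50)&(r-g>30);m[:, :280]=0;m[:,360:]=0;m[310:]=0
# handle incl. shadow
m|=((r-b>35)&(r>60)&(abs(np.arange(640)-318)<30)[None]&(np.arange(480)<310)[:,None])
v,u=np.nonzero(m);print(u.min(),u.max(),v.min(),v.max(),len(v))
for k in range(v.min(),v.max(),15):
  uu=u[v==k];print(k,uu.min(),uu.max(),end=";")
w=lambda u,v,z:atz("wrist",u,v,z)
va,vb=v.min(),v.max();mid=lambda k:(u[v==k].min()+u[v==k].max())/2
p,q=[w(mid(int(k)),k,z) for k,z in((va+10,79),(vb-10,79))];print("\n",p,q,np.arctan2(*(p-q)[[1,0]]))
p,q=w(mid(va+2),va,74),w(mid(vb-2),vb,74);print(p,q,(p+q)/2,np.linalg.norm(p-q))
print(w(318,14,71))
E
```

```text
[437.63954312 -48.00925857 183.12863906] [-3.14054983e+00 -2.10118717e-05  1.37873945e+00] [-0.48190065 -0.28232081 -0.57275656] 1.9167
304 333 156 300 3961
156 309 328;171 304 332;186 304 333;201 304 332;216 304 332;231 304 332;246 305 332;261 305 332;276 305 332;291 307 330;
 [445.56953006   3.82527426  79.        ] [428.29615681 -86.99195517  79.        ] 1.382842033677179
[446.76464205  10.00538771  74.        ] [426.21847412 -97.70273771  74.        ] [436.49155809 -43.848675    74.        ] 109.65028636214922
[463.40129237  95.59166965  71.        ]
```

```bash
python3 -m pendant '[[[-0.05,0.05,-0.4],[0,0,0.03],1],[[0,0,-0.5],[0,0,0],1],[[0,0,-0.5],[0,0,0],1],[[0,0,-0.5],[0,0,0],1],[[0,0,-0.5],[0,0,0],1],[[0,0,-0.5],[0,0,0],1],[[0,0,-0.5],[0,0,0],1],[[0,0,-0.4],[0,0,0],1],[[0,0,-0.3],[0,0,0],1],[[0,0,0],[0,0,0],1]]'
python3 -m pendant '[[[0,0,0],[0,0,0],-1],[[0,0,0],[0,0,0],-1],[[0,0,0],[0,0,0],-1],[[0,0,0],[0,0,0],-1],[[0,0,0],[0,0,0],-1],[[0,0,0],[0,0,0],-1],[[0,0,0],[0,0,0],-1],[[0,0,0],[0,0,0],-1],[[0,0,0],[0,0,0],-1],[[0,0,0],[0,0,0],-1]]'
```

```text
time: 2.8
tool_pos: [434.6, -43.9, 59.5]
tcp_rot: [-3.138, -0.0, 1.387]
contact_force: [-0.9, -0.4, 1.2]
grip_width: 91.8
finger_force: 0.0
time: 3.63
tool_pos: [435.9, -45.1, 60.7]
tcp_rot: [3.142, -0.0, 1.385]
contact_force: [0.8, -0.5, 0.3]
grip_width: 29.5
finger_force: 0.0
```

```bash
python3 -m pendant '[[[0,0,0],[0,0,0],-1],[[0,0,0],[0,0,0],-1],[[0,0,0],[0,0,0],-1],[[0,0,0],[0,0,0],-1],[[0,0,0],[0,0,0],-1],[[0,0,0],[0,0,0],-1],[[0,0,0.1],[0,0,0],-1],[[0,0,0.2],[0,0,0],-1],[[0,0,0.3],[0,0,0],-1],[[0,0,0.4],[0,0,0],-1]]'
```

```text
time: 4.47
tool_pos: [434.7, -44.8, 90.9]
tcp_rot: [-3.138, -0.0, 1.385]
contact_force: [0.9, 0.5, -1.4]
grip_width: 21.9
finger_force: 30.0
```

```bash
python3 -m pendant '[[[0,0,0.6],[0,0,0],-1],[[0,0,0.8],[0,0,0],-1],[[0,0,0.9],[0,0,0],-1],[[-0.15,-0.6,0.9],[0,0,0],-1],[[-0.15,-0.6,0.9],[0,0,0],-1],[[-0.15,-0.6,0.9],[0,0,0],-1],[[-0.15,-0.6,0.9],[0,0,0],-1],[[-0.15,-0.6,0.9],[0,0,0],-1],[[-0.15,-0.6,0.9],[0,0,0],-1],[[-0.15,-0.6,0.9],[0,0,0],-1]]'
python3 -m pendant '[[[0.04,-0.1,0.1],[0,0,-0.71],-1],[[0.04,-0.1,0.1],[0,0,-0.71],-1],[[0.04,-0.1,0],[0,0,-0.71],-1],[[0.04,-0.1,0],[0,0,-0.71],-1],[[0.04,-0.1,0],[0,0,-0.71],-1],[[0.04,-0.1,0],[0,0,-0.71],-1],[[0.04,-0.1,0],[0,0,-0.71],-1],[[0.04,-0.1,0],[0,0,-0.71],-1],[[0.04,-0.1,0],[0,0,-0.71],-1],[[0.04,-0.1,0],[0,0,-0.71],-1]]'
python3 -m pendant '[[[0.04,-0.05,0],[0,0,-0.71],-1],[[0.04,-0.05,0],[0,0,-0.71],-1],[[0.04,-0.05,0],[0,0,-0.71],-1],[[0.04,-0.05,0],[0,0,-0.71],-1],[[0.04,-0.05,0],[0,0,-0.71],-1],[[0.04,-0.05,0],[0,0,-0.71],-1],[[0.04,-0.05,0],[0,0,-0.71],-1],[[0.04,-0.05,0],[0,0,-0.71],-1],[[0.04,-0.05,0],[0,0,-0.71],-1],[[0.04,-0.05,0],[0,0,-0.71],-1]]'
python3 - <<'E'
from h import *
import cv2
for k in range(3):bot.capture("wrist")
o=bot.get_obs();print(o["tool_pos"],o["tcp_rot"],o["contact_force"],o["time"])
P=bot.camera_params("wrist");i=bot.capture("wrist");t=bot.capture("top");s=bot.capture("scene")
np.save("Tw.npy",P["camera_from_world"])
r=lambda i,k:cv2.resize(i,None,fx=k,fy=k,interpolation=cv2.INTER_CUBIC)
g=np.array([o["tool_pos"][0],o["tool_pos"][1],o["tool_pos"][2]+5.3]);d=np.array([.95,-.312,0])
for n in("wrist","top","scene"):print(n,"rodend",proj(n,g+145*d),"tip",proj(n,g+145*d-[0,0,50]),"eye",proj(n,[597,-272,266]))
print(P["fovy"],P["cx"],P["cy"])
for n,j in(("wA",i),("tA",t),("sA",s)):cv2.imwrite(f"pics/{n}.png",j)
cv2.imwrite("pics/m1.png",np.vstack([np.hstack([r(t[195:295,325:425],4),r(s[165:265,300:400],4)]),cv2.resize(i[:240],None,fx=1.25,fy=.83)[:200]]))
E
```

```text
time: 5.3
tool_pos: [402.9, -171.2, 350.6]
tcp_rot: [-3.141, -0.0, 1.385]
contact_force: [1.4, -0.8, -0.9]
grip_width: 21.9
finger_force: 30.0
time: 6.13
tool_pos: [415.5, -200.6, 355.0]
tcp_rot: [-3.14, 0.001, 0.529]
contact_force: [-0.1, -0.2, -0.4]
grip_width: 22.2
finger_force: 30.0
time: 6.97
tool_pos: [427.6, -215.5, 355.0]
tcp_rot: [-3.141, 0.002, -0.323]
contact_force: [-0.2, -0.3, -1.1]
grip_width: 21.8
finger_force: 30.0
[ 427.79350851 -215.65314166  354.9102386 ] [-3.14135056e+00  1.14155724e-03 -3.16653275e-01] [ 0.54609431  0.20501183 -1.77408368] 7.1167
wrist rodend [ 318.04415508 -105.18820177] tip [318.11098249 -34.58696064] eye [319.44085803 -71.31574093]
top rodend [378.39387319 236.23697972] tip [376.58171844 240.18843015] eye [379.30607357 229.70306993]
scene rodend [336.58223188 194.50942826] tip [335.81538262 213.75264634] eye [350.37367234 228.46201161]
68.0765232202529 318.24505377584006 232.1531664855084
```

View pics/m1.png

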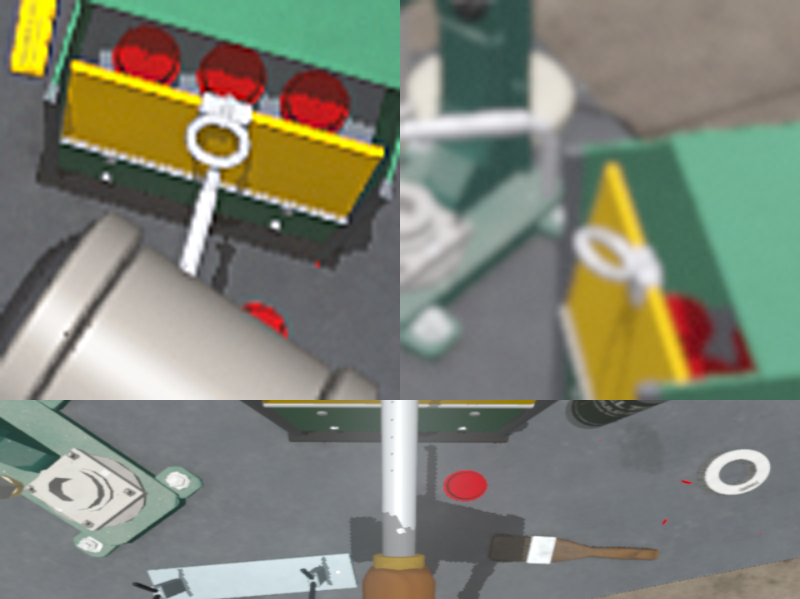

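```bash
python3 -m pendant '[[[0.13,-0.046,-0.05],[0,0,0],-1],[[0.13,-0.046,-0.05],[0,0,0],-1],[[0.13,-0.046,-0.05],[0,0,0],-1],[[0.13,-0.046,-0.05],[0,0,0],-1],[[0.13,-0.046,-0.05],[0,0,0],-1],[[0.13,-0.046,-0.05],[0,0,0],-1],[[0.13,-0.046,-0.05],[0,0,0],-1],[[0.13,-0.046,-0.05],[0,0,0],-1],[[0,0,0],[0,0,0],-1],[[0,0,0],[0,0,0],-1]]'
python3 - <<'E'
from h import *
import cv2
o=bot.get_obs();print(o["tool_pos"],o["tcp_rot"],o["contact_force"],o["time"])
t=bot.capture("top");s=bot.capture("scene")
cv2.imwrite("pics/tB.png",t);cv2.imwrite("pics/sB.png",s)
r=lambda i,k:cv2.resize(i,None,fx=k,fy=k,interpolation=cv2.INTER_CUBIC)
g=o["tool_pos"]+[0,0,5.3];d=np.array([.95,-.312,0])
for n in("top","scene"):
  print(n,"rodend",proj(n,g+149*d),proj(n,g+145*d),"tip",proj(n,g+145*d-[0,0,50]),"eye",proj(n,[597,-272,266]))
cv2.imwrite("pics/m2.png",np.hstack([r(t[205:265,360:400],10),r(s[190:250,325:365],10)]))
E
```

```text
time: 8.1
tool_pos: [459.7, -227.1, 342.5]
tcp_rot: [-3.142, 0.001, -0.319]
contact_force: [-0.5, 0.4, -2.4]
grip_width: 21.6
finger_force: 30.0
[ 459.7224589  -227.13564398  342.4825896 ] [-3.14150951e+00  5.69313886e-04 -3.18638051e-01] [-0.4559515   0.35010649 -2.39406366] 8.1
top rodend [383.09093566 220.55938473] [382.59430492 222.32442187] tip [380.62388144 226.83241635] eye [379.30607357 229.70306993]
scene rodend [354.61421772 198.0456971 ] [352.70891945 198.21847736] tip [351.42366914 217.11601062] eye [350.37367234 228.46201161]
```

View pics/m2.png

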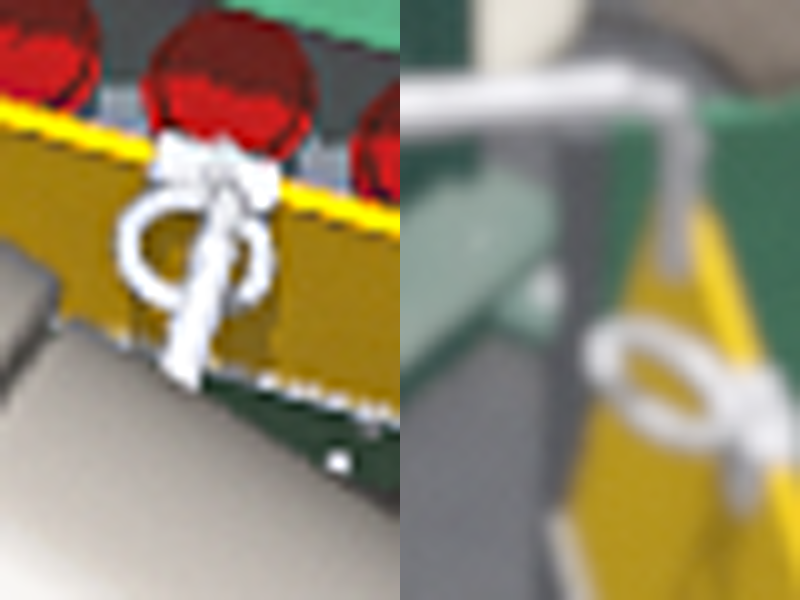

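The tip sits over the eye: it reads (352, 217) in the scene view against a predicted (351.4, 217.1), and the ring centre is as expected in both views. Lowering now.

```bash
python3 -m pendant '[[[0,0,-0.15],[0,0,0],-1],[[0,0,-0.15],[0,0,0],-1],[[0,0,-0.15],[0,0,0],-1],[[0,0,-0.15],[0,0,0],-1],[[0,0,-0.15],[0,0,0],-1],[[0,0,-0.15],[0,0,0],-1],[[0,0,-0.1],[0,0,0],-1],[[0,0,-0.1],[0,0,0],-1],[[0,0,0],[0,0,0],-1],[[0,0,0],[0,0,0],-1]]'
python3 -m pendant '[[[0,0,-0.1],[0,0,0],-1],[[0,0,-0.1],[0,0,0],-1],[[0,0,-0.1],[0,0,0],-1],[[0,0,-0.1],[0,0,0],-1],[[0,0,-0.1],[0,0,0],-1],[[0,0,-0.1],[0,0,0],-1],[[0,0,0],[0,0,0],-1],[[0,0,0],[0,0,0],-1],[[0,0,0],[0,0,0],-1],[[0,0,0],[0,0,0],-1]]'
python3 - <<'E'
from h import *
import cv2
o=bot.get_obs();print(o["tool_pos"],o["contact_force"],o["moment"])
t=bot.capture("top");s=bot.capture("scene")
r=lambda i,k:cv2.resize(i,None,fx=k,fy=k,interpolation=cv2.INTER_CUBIC)
cv2.imwrite("pics/m3.png",np.hstack([r(t[205:265,360:400],10),r(s[190:250,325:365],10)]))
E
```

```text
time: 9.03
tool_pos: [459.6, -227.1, 309.7]
tcp_rot: [3.142, 0.0, -0.319]
contact_force: [0.1, -0.8, -0.2]
grip_width: 21.9
finger_force: 30.0
time: 9.87
tool_pos: [459.7, -227.2, 291.9]
tcp_rot: [3.141, -0.0, -0.319]
contact_force: [-0.5, -0.0, -1.4]
grip_width: 21.7
finger_force: 30.0
[ 459.67585482 -227.185711    291.92784796] [-0.46133062 -0.01535071 -1.42138   ] [-0.03036305  0.17541297 -0.00156492]
```

View pics/m3.png

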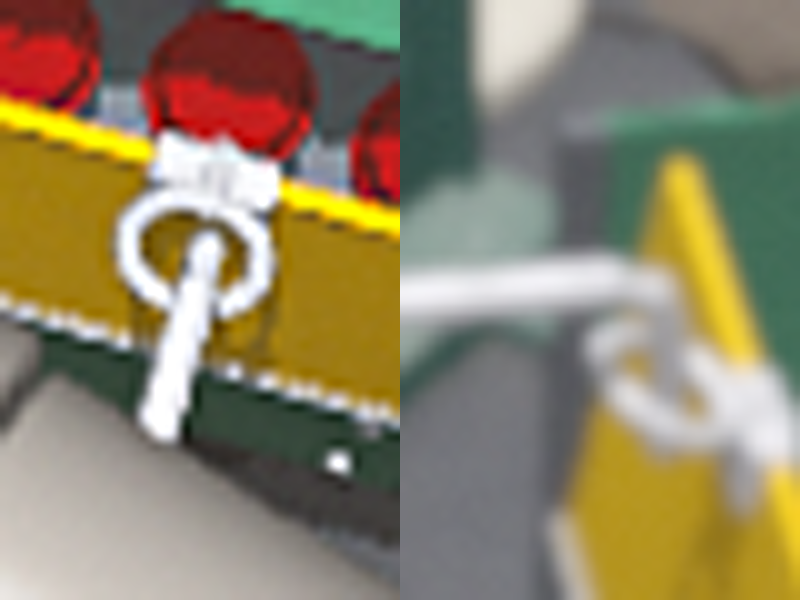

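The shank now stands inside the ring in both views: top at (380, 230), and through the loop in the scene view. Next is the pull along the arc.

```bash
python3 -m pendant '[[[-0.11,0.036,-0.01],[0,0,0],-1],[[-0.11,0.036,-0.01],[0,0,0],-1],[[-0.11,0.036,-0.01],[0,0,0],-1],[[-0.11,0.036,-0.01],[0,0,0],-1],[[-0.11,0.036,-0.01],[0,0,0],-1],[[-0.11,0.036,-0.015],[0,0,0],-1],[[-0.11,0.036,-0.015],[0,0,0],-1],[[-0.11,0.036,-0.015],[0,0,0],-1],[[-0.11,0.036,-0.02],[0,0,0],-1],[[-0.11,0.036,-0.02],[0,0,0],-1]]'
python3 - <<'E'
from h import *
import cv2
o=bot.get_obs();print(o["tool_pos"],o["tcp_rot"],o["contact_force"],o["moment"],o["time"])
t=bot.capture("top");s=bot.capture("scene")
cv2.imwrite("pics/tD.png",t);cv2.imwrite("pics/sD.png",s)
E
```

```text
time: 10.8
tool_pos: [426.3, -216.2, 287.6]
tcp_rot: [3.142, -0.0, -0.319]
contact_force: [2.3, -0.4, -2.1]
grip_width: 21.9
finger_force: 30.0
[ 426.30712395 -216.18231599  287.62802931] [ 3.14156635e+00 -6.40300263e-05 -3.18742200e-01] [ 2.30598021 -0.44560039 -2.08754084] [-0.04825665 -0.27063048  0.14234153] 10.8
```

Pull force is about 2.5 N, as expected, so I'll continue.

```bash
python3 -m pendant '[[[-0.08,0.026,-0.024],[0,0,0],-1],[[-0.08,0.026,-0.024],[0,0,0],-1],[[-0.08,0.026,-0.026],[0,0,0],-1],[[-0.08,0.026,-0.026],[0,0,0],-1],[[-0.08,0.026,-0.028],[0,0,0],-1],[[-0.08,0.026,-0.028],[0,0,0],-1],[[-0.08,0.026,-0.03],[0,0,0],-1],[[-0.08,0.026,-0.032],[0,0,0],-1],[[-0.08,0.026,-0.034],[0,0,0],-1],[[-0.08,0.026,-0.036],[0,0,0],-1]]'
python3 -m pendant '[[[-0.073,0.024,-0.036],[0,0,0],-1],[[-0.073,0.024,-0.036],[0,0,0],-1],[[-0.073,0.024,-0.038],[0,0,0],-1],[[-0.073,0.024,-0.038],[0,0,0],-1],[[-0.073,0.024,-0.04],[0,0,0],-1],[[-0.073,0.024,-0.04],[0,0,0],-1],[[-0.073,0.024,-0.042],[0,0,0],-1],[[-0.073,0.024,-0.042],[0,0,0],-1],[[-0.073,0.024,-0.044],[0,0,0],-1],[[-0.073,0.024,-0.046],[0,0,0],-1]]'
python3 - <<'E'
from h import *
import cv2
o=bot.get_obs();print(o["tool_pos"],o["tcp_rot"],o["contact_force"],o["moment"],o["time"])
t=bot.capture("top");s=bot.capture("scene")
r=lambda i,k:cv2.resize(i,None,fx=k,fy=k,interpolation=cv2.INTER_CUBIC)
cv2.imwrite("pics/m4.png",np.hstack([r(t[220:280,350:400],8),r(s[200:260,320:370],8)]))
E
```

```text
time: 11.73
tool_pos: [402.4, -208.4, 279.0]
tcp_rot: [3.142, -0.0, -0.319]
contact_force: [4.0, -0.1, -2.5]
grip_width: 21.7
finger_force: 30.0
time: 12.57
tool_pos: [380.6, -201.3, 266.9]
tcp_rot: [3.142, -0.0, -0.319]
contact_force: [3.8, -0.9, -2.6]
grip_width: 21.9
finger_force: 30.0
[ 380.61987936 -201.27328175  266.897637  ] [ 3.14152368e+00 -3.34642850e-04 -3.18805581e-01] [ 3.82497513 -0.92018257 -2.55250061] [-0.01054673 -0.52018509  0.12857015] 12.5667
```

View pics/m4.png

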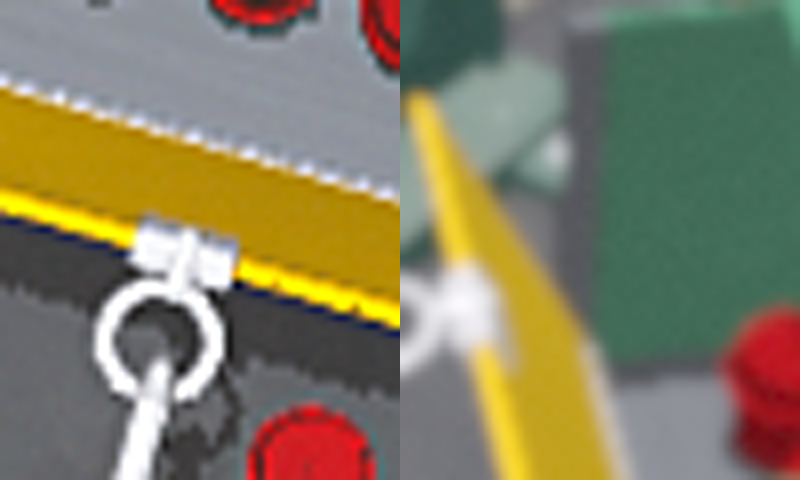

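```bash
python3 -m pendant '[[[-0.062,0.02,-0.05],[0,0,0],-1],[[-0.062,0.02,-0.054],[0,0,0],-1],[[-0.06,0.02,-0.056],[0,0,0],-1],[[-0.06,0.02,-0.058],[0,0,0],-1],[[-0.06,0.02,-0.06],[0,0,0],-1],[[-0.06,0.019,-0.06],[0,0,0],-1],[[-0.058,0.019,-0.062],[0,0,0],-1],[[-0.056,0.019,-0.064],[0,0,0],-1],[[-0.056,0.018,-0.066],[0,0,0],-1],[[-0.054,0.018,-0.068],[0,0,0],-1]]'
python3 -m pendant '[[[-0.04,0.013,-0.05],[0,0,0],-1],[[-0.04,0.013,-0.05],[0,0,0],-1],[[-0.038,0.012,-0.05],[0,0,0],-1],[[-0.036,0.012,-0.05],[0,0,0],-1],[[-0.036,0.012,-0.05],[0,0,0],-1],[[-0.035,0.011,-0.05],[0,0,0],-1],[[-0.034,0.011,-0.05],[0,0,0],-1],[[-0.033,0.011,-0.05],[0,0,0],-1],[[-0.033,0.011,-0.05],[0,0,0],-1],[[-0.032,0.01,-0.05],[0,0,0],-1]]'
python3 - <<'E'
from h import *
import cv2
o=bot.get_obs();print(o["tool_pos"],o["tcp_rot"],o["contact_force"],o["moment"],o["time"])
g=o["tool_pos"]+[0,0,5.3];d=np.array([.95,-.312,0]);print(g+145*d-[0,0,50])
H=np.array([593.3,-272.3,140])
for q in(.9,1,1.1,1.2):
  e=H+126*(np.sin(.104-q)*d+np.cos(q-.104)*np.array([0,0,1]));print(q,e,proj("top",e))
t=bot.capture("top");cv2.imwrite("pics/tE.png",t);cv2.imwrite("pics/sE.png",bot.capture("scene"))
E
```

```text
time: 13.5
tool_pos: [363.4, -195.6, 248.9]
tcp_rot: [-3.142, -0.001, -0.319]
contact_force: [6.6, -0.5, -3.9]
grip_width: 21.9
finger_force: 30.0
time: 14.33
tool_pos: [353.8, -192.5, 234.2]
tcp_rot: [3.141, -0.004, -0.319]
contact_force: [11.3, -1.6, -5.3]
grip_width: 21.6
finger_force: 30.0
[ 353.78661609 -192.51701665  234.24492569] [ 3.14142254 -0.00407104 -0.31864105] [11.34634547 -1.64794474 -5.33124109] [-0.21185823 -1.5573423   0.2462077 ] 14.3333
[ 491.53661609 -237.75701665  189.54492569]
0.9 [ 507.76674514 -244.2090784   228.1458896 ] [367.96351758 270.58107467]
1 [ 499.83414509 -241.60384555  218.71702513] [366.77274503 274.39305664]
1.1 [ 492.83542496 -239.30531851  208.50164616] [365.69206913 277.78616766]
1.2 [ 486.84051366 -237.33646343  197.60182139] [364.73209953 280.72873777]
```

```bash
cat > q.py <<'E'
from h import *
import cv2
d=np.array([.95,-.312,0]);l=np.array([.312,.95,0]);H=np.array([593.3,-272.3,140])
def est(t):
    t=t.astype(int);m=(t[...,2]>110)&(t[...,1]>90)&(t[...,0]<60)&(t[...,2]-t[...,0]>90)
    out=[]
    for s in(-70,-50,50,70):
        best=[]
        for q in np.arange(0,1.4,.01):
            e=H+s*l+115*(np.sin(.3-q)*d+np.cos(.3-q)*np.array([0,0,1]))
            u,v=np.rint(proj("top",e)).astype(int);best.append(m[v,u])
        k=np.nonzero(best)[0];out.append(k.max()*.01 if len(k) else None)
    return out
E
python3 - <<'E'
from q import *
for n in("top0","tB","tD","tE"):print(n,est(cv2.imread(f"pics/{n}.png")))
E
```

```text
top0 [np.float64(0.44), np.float64(0.43), np.float64(0.43), np.float64(0.43)]
tB [np.float64(0.44), np.float64(0.43), np.float64(0.32), np.float64(0.43)]
tD [np.float64(0.32), np.float64(0.32), np.float64(0.41000000000000003), np.float64(0.41000000000000003)]
tE [np.float64(1.08), np.float64(1.07), np.float64(1.07), np.float64(1.06)]
```

```bash
python3 -m pendant '[[[0,0,0],[0,0,0],-1],[[0,0,0],[0,0,0],-1],[[0,0,0],[0,0,0],-1],[[0,0,0],[0,0,0],-1],[[0,0,0],[0,0,0],-1],[[0,0,0],[0,0,0],-1],[[0,0,0],[0,0,0],-1],[[0,0,0],[0,0,0],-1],[[0,0,0],[0,0,0],-1],[[0,0,0],[0,0,0],-1]]'
python3 - <<'E'
from q import *
o=bot.get_obs();print(o["tool_pos"],o["tcp_rot"],o["contact_force"],o["moment"])
t=bot.capture("top");print(est(t));cv2.imwrite("pics/tF.png",t)
# profile along hatch column lateral +-50
for s in(-50,50):
  for q in(1.0,1.05,1.1,1.15,1.2,1.25):
    e=H+s*l+115*(np.sin(.3-q)*d+np.cos(.3-q)*np.array([0,0,1]));u,v=proj("top",e);print(s,q,(round(u,1),round(v,1)),t[int(round(v)),int(round(u))])
for v in range(262,296):print(v,"".join("#" if a>190 else "+" if a>140 else "." for a in t[v,345:390].min(1)))
E
```

```text
time: 15.27
tool_pos: [353.4, -192.3, 234.2]
tcp_rot: [-3.142, -0.003, -0.319]
contact_force: [9.3, -2.1, -4.1]
grip_width: 21.5
finger_force: 30.0
[ 353.41356299 -192.27326253  234.19614019] [-3.14152236e+00 -2.85339802e-03 -3.18542624e-01] [ 9.30985851 -2.08967221 -4.124671  ] [-0.12454219 -1.19208197  0.29520909]
[np.float64(1.08), np.float64(1.09), np.float64(1.08), np.float64(1.06)]
-50 1.0 (np.float64(390.5), np.float64(270.0)) [  0 188 234]
-50 1.05 (np.float64(389.8), np.float64(272.0)) [  0 255 255]
-50 1.1 (np.float64(389.2), np.float64(273.8)) [36 16 96]
-50 1.15 (np.float64(388.6), np.float64(275.6)) [ 34  40 117]
-50 1.2 (np.float64(388.0), np.float64(277.3)) [ 32  35 101]
-50 1.25 (np.float64(387.4), np.float64(278.8)) [ 33  29 212]
50 1.0 (np.float64(349.3), np.float64(258.2)) [  0 181 227]
50 1.05 (np.float64(348.7), np.float64(260.1)) [  0 255 255]
50 1.1 (np.float64(348.2), np.float64(262.0)) [73 51 49]
50 1.15 (np.float64(347.7), np.float64(263.8)) [66 68 71]
50 1.2 (np.float64(347.3), np.float64(265.5)) [65 68 70]
50 1.25 (np.float64(346.8), np.float64(267.1)) [80
[... 1007 characters left out ...]

282 ................+#+#####++...................
283 ..................###.#......................
284 .................+###........................
285 .................####........................
286 .................####........................
287 .................####........................
288 ................+###.........................
289 ................####.........................
290 ................####.........................
291 ...............+###+.........................
292 ...............####..........................
293 ...............####..........................
294 ...............####..........................
295 ..............+###...........................
```

```bash
python3 -m pendant '[[[-0.01,0.003,-0.03],[0,0,0],-1],[[-0.01,0.003,-0.03],[0,0,0],-1],[[-0.01,0.003,-0.03],[0,0,0],-1],[[-0.01,0.003,-0.03],[0,0,0],-1],[[-0.01,0.003,-0.03],[0,0,0],-1],[[-0.01,0.003,-0.03],[0,0,0],-1],[[-0.01,0.003,-0.03],[0,0,0],-1],[[-0.01,0.003,-0.03],[0,0,0],-1],[[-0.01,0.003,-0.03],[0,0,0],-1],[[-0.01,0.003,-0.03],[0,0,0],-1]]'
python3 - <<'E'
from q import *
o=bot.get_obs();print(o["tool_pos"],o["tcp_rot"],o["contact_force"],o["moment"])
t=bot.capture("top");print(est(t))
E
```

```text
time: 16.15
tool_pos: [349.8, -191.1, 225.2]
tcp_rot: [-3.141, -0.001, -0.318]
contact_force: [5.9, 0.2, -2.2]
grip_width: 21.9
finger_force: 30.0
[ 349.80850719 -191.13277126  225.19364687] [-3.14149659e+00 -1.48084132e-03 -3.18484914e-01] [ 5.87125686  0.15713197 -2.23030267] [ 0.0126915  -0.82575959  0.31255644]
[np.float64(1.16), np.float64(1.1400000000000001), np.float64(1.1400000000000001), np.float64(1.1500000000000001)]
```

```bash
python3 -m pendant '[[[-0.012,0.004,-0.025],[0,0,0],-1],[[-0.012,0.004,-0.025],[0,0,0],-1],[[-0.012,0.004,-0.025],[0,0,0],-1],[[-0.012,0.004,-0.025],[0,0,0],-1],[[-0.012,0.004,-0.025],[0,0,0],-1],[[-0.012,0.004,-0.025],[0,0,0],-1],[[-0.012,0.004,-0.025],[0,0,0],-1],[[-0.012,0.004,-0.025],[0,0,0],-1],[[-0.012,0.004,-0.02],[0,0,0],-1],[[-0.012,0.004,-0.02],[0,0,0],-1]]'
python3 - <<'E'
from q import *
o=bot.get_obs();print(o["tool_pos"],o["tcp_rot"],o["contact_force"],o["moment"])
t=bot.capture("top");print(est(t))
for v in range(266,290):print(v,"".join("#" if a>190 else "+" if a>140 else "." for a in t[v,345:390].min(1)))
E
```

```text
time: 17.03
tool_pos: [347.4, -190.9, 218.7]
tcp_rot: [3.14, -0.005, -0.319]
contact_force: [9.5, -2.1, -1.7]
grip_width: 21.7
finger_force: 30.0
[ 347.43299268 -190.89818608  218.72185171] [ 3.14040697 -0.00548266 -0.31894829] [ 9.54024512 -2.07396802 -1.69070297] [-0.3708506  -1.58088187  0.22343823]
[np.float64(1.16), np.float64(1.1500000000000001), np.float64(1.17), np.float64(1.1500000000000001)]
266 .................#############...............
267 .................#######+#####...............
268 .................############................
269 ................+############................
270 .................#++#########................
271 ..................+++##+####.................
272 ...............++######+#+##.................
273 ..............+#########+..+.................
274 .............+###+...####+...................
275 .............###.......+##+..................
276 ............+##.........###..................
277 ............##+..........##..................
278 ............##...........##..................
279 ............+#+....+.....##+.................
280 .............##....#+....##..................
281 .............##+...++...+##..................
282 ..............###+###..+###..................
283 ..............+######.####...................
284 ...............+#####+###....................
285 .................+###.#......................
286 .................###.........................
287 ................+###.........................
288 ................####.........................
289 ................####.........................
```

```bash
python3 -m pendant '[[[-0.015,0.005,0],[0,0,0],-1],[[0,0,0],[0,0,0],-1],[[0,0,0],[0,0,0],-1],[[0,0,0],[0,0,0],-1],[[0,0,0],[0,0,0],-1],[[0,0,0],[0,0,0],-1],[[0,0,0],[0,0,0],-1],[[0,0,0],[0,0,0],-1],[[0,0,0],[0,0,0],-1],[[0,0,0],[0,0,0],-1]]'
cat > f.py <<'E'
from q import *
F=[]
for k in range(6):
    t=bot.capture("top");o=bot.get_obs();F.append(np.r_[o["contact_force"],o["moment"]])
F=np.array(F);print(F.mean(0).round(2),F.std(0).round(2),"along",(F[:,:3]@d).round(1));print(o["tool_pos"],o["tcp_rot"],est(t),o["time"])
E
python3 f.py
```

```text
time: 17.92
tool_pos: [347.4, -190.9, 218.8]
tcp_rot: [3.14, -0.006, -0.319]
contact_force: [10.2, -2.5, -2.0]
grip_width: 22.1
finger_force: 30.0
[10.59 -2.52 -2.32 -0.39 -1.71  0.19] [0.57 0.51 0.6  0.03 0.03 0.02] along [11.  11.2  9.6 11.8 10.9 10.6]
[ 347.36853392 -190.90161734  218.78613109] [ 3.14038035 -0.00633671 -0.31896955] [np.float64(1.16), np.float64(1.1500000000000001), np.float64(1.17), np.float64(1.1500000000000001)] 18.2167
```

```bash
python3 -m pendant '[[[-0.02,0.007,0],[0,0,0],-1],[[-0.02,0.007,0],[0,0,0],-1],[[0,0,0],[0,0,0],-1],[[0,0,0],[0,0,0],-1],[[0,0,0],[0,0,0],-1],[[0,0,0],[0,0,0],-1],[[0,0,0],[0,0,0],-1],[[0,0,0],[0,0,0],-1],[[0,0,0],[0,0,0],-1],[[0,0,0],[0,0,0],-1]]'; python3 f.py
```

```text
time: 19.05
tool_pos: [347.2, -191.0, 218.9]
tcp_rot: [3.14, -0.009, -0.319]
contact_force: [15.5, -3.7, -5.1]
grip_width: 21.7
finger_force: 30.0
[15.42 -3.58 -5.19 -0.52 -2.26  0.21] [0.54 0.15 0.56 0.03 0.02 0.06] along [16.8 15.3 15.9 15.3 15.5 15.8]
[ 347.19190991 -190.95529456  218.93111668] [ 3.14012091 -0.00891042 -0.31903497] [np.float64(1.16), np.float64(1.1500000000000001), np.float64(1.17), np.float64(1.1500000000000001)] 19.35
```

```bash
python3 -m pendant '[[[0,0,0],[0,0,0],-1],[[0,0,0],[0,0,0],-1],[[0,0,0],[0,0,0],-1],[[0,0,0],[0,0,0],-1],[[0,0,0],[0,0,0],-1],[[0,0,0],[0,0,0],-1],[[0,0,0],[0,0,0],-1],[[0,0,0],[0,0,0],-1],[[0,0,0],[0,0,0],-1],[[0,0,0],[0,0,0],-1]]'
python3 -m pendant '[[[0.025,-0.008,0],[0,0,0],-1],[[0.025,-0.008,0],[0,0,0],-1],[[0.025,-0.008,0],[0,0,0],-1],[[0.025,-0.008,0],[0,0,0],-1],[[0.025,-0.008,0],[0,0,0],-1],[[0.025,-0.008,0],[0,0,0],-1],[[0.025,-0.008,0],[0,0,0],-1],[[0,0,0],[0,0,0],-1],[[0,0,0],[0,0,0],-1],[[0,0,0],[0,0,0],-1]]'
python3 f.py
python3 - <<'E'
from q import *
o=bot.get_obs();t=bot.capture("top");s=bot.capture("scene")
r=lambda i,k:cv2.resize(i,None,fx=k,fy=k,interpolation=cv2.INTER_CUBIC)
cv2.imwrite("pics/m5.png",np.hstack([r(t[245:305,345:395],8),r(s[215:275,290:340],8)]))
g=o["tool_pos"]+[0,0,5.3]
for n in("top","scene"):print(n,"bend",proj(n,g+145*d),"tip",proj(n,g+145*d-[0,0,50]),"eye",proj(n,[486.8,-237.3,197.6]))
E
```

```text
time: 20.18
tool_pos: [347.2, -191.0, 218.9]
tcp_rot: [3.14, -0.009, -0.319]
contact_force: [16.1, -2.9, -5.3]
grip_width: 22.0
finger_force: 30.0
time: 21.02
tool_pos: [348.8, -190.8, 217.5]
tcp_rot: [-3.141, 0.002, -0.319]
contact_force: [-0.5, 0.3, -1.1]
grip_width: 21.5
finger_force: 30.0
[ 0.18 -0.12 -1.45 -0.01  0.18 -0.01] [0.25 0.3  0.63 0.03 0.02 0.02] along [ 0.1  0.2 -0.   0.6  0.4 -0.1]
[ 349.26563823 -191.03477823  217.79078994] [ 3.14156504e+00  2.89766023e-04 -3.18868118e-01] [np.float64(1.16), np.float64(1.1500000000000001), np.float64(1.17), np.float64(1.1500000000000001)] 21.3167
top bend [364.84597255 279.74124424] tip [363.76702163 281.52650252] eye [364.71755281 280.74621243]
scene bend [297.82512932 248.52875573] tip [298.30262282 264.69887433] eye [298.18199293 257.21386298]
```

View pics/m5.png

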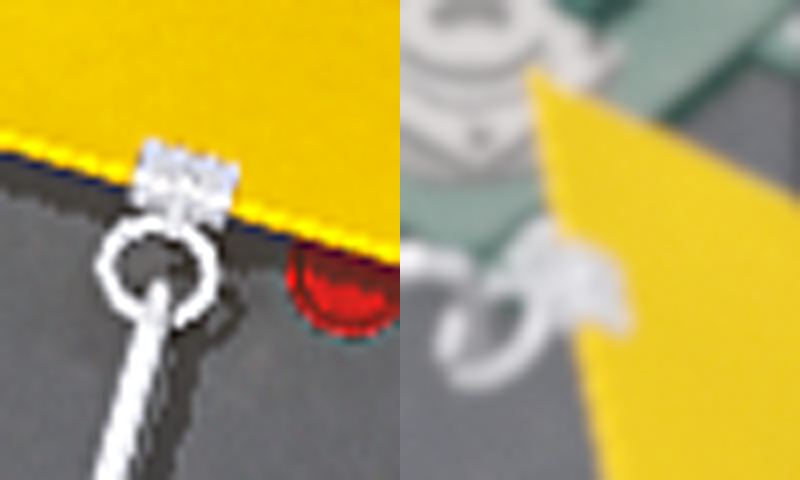

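The shank stands free in the ring with the hatch on its stop. In the top view the ring is centred at (364, 278) and the rod end is at (364.6, 280), as computed. Next I centre the shank and lift it out.

```bash
python3 -m pendant '[[[0.04,-0.013,0],[0,0,0],-1],[[0.04,-0.013,0],[0,0,0],-1],[[0.04,-0.013,0],[0,0,0],-1],[[0,0,0],[0,0,0],-1],[[0,0,0],[0,0,0],-1],[[0,0,0.05],[0,0,0],-1],[[0,0,0.1],[0,0,0],-1],[[0,0,0.1],[0,0,0],-1],[[0,0,0.1],[0,0,0],-1],[[0,0,0.1],[0,0,0],-1]]'
python3 f.py
python3 -m pendant '[[[0,0,0.1],[0,0,0],-1],[[0,0,0.1],[0,0,0],-1],[[0,0,0.1],[0,0,0],-1],[[0,0,0.1],[0,0,0],-1],[[0,0,0.1],[0,0,0],-1],[[0,0,0.1],[0,0,0],-1],[[0,0,0.15],[0,0,0],-1],[[0,0,0.15],[0,0,0],-1],[[0,0,0.15],[0,0,0],-1],[[0,0,0.15],[0,0,0],-1]]'
python3 f.py
```

```text
time: 22.25
tool_pos: [353.0, -192.3, 231.8]
tcp_rot: [3.141, -0.0, -0.319]
contact_force: [0.2, 0.3, -0.2]
grip_width: 21.5
finger_force: 30.0
[ 0.37 -0.1  -1.54 -0.01  0.2   0.  ] [0.45 0.51 0.36 0.02 0.04 0.02] along [ 1.1  0.7 -0.3  0.1  0.5  0.2]
[ 352.88728632 -192.17751784  231.24812061] [-3.14156727e+00  2.25076568e-04 -3.18842364e-01] [np.float64(1.16), np.float64(1.1500000000000001), np.float64(1.17), np.float64(1.1500000000000001)] 22.55
time: 23.38
tool_pos: [353.0, -192.3, 267.9]
tcp_rot: [3.141, -0.0, -0.319]
contact_force: [0.5, 0.0, -1.2]
grip_width: 21.9
finger_force: 30.0
[ 0.02 -0.3  -0.93 -0.01  0.17  0.  ] [0.2  0.4  0.8  0.03 0.05 0.03] along [ 0.5  0.  -0.1  0.2 -0.   0.1]
[ 352.84192171 -192.14966765  267.13971651] [-3.14153003e+00  4.44950875e-04 -3.18778277e-01] [np.float64(1.16), np.float64(1.1500000000000001), np.float64(1.17), np.float64(1.1500000000000001)] 23.6833
```

```bash
python3 -m pendant '[[[0,0,0.28],[0,0,0],-1],[[0,0,0.28],[0,0,0],-1],[[0,0,0.28],[0,0,0],-1],[[0,0,0.28],[0,0,0],-1],[[0.26,-0.04,0.28],[0,0,0],-1],[[0.26,-0.04,0.28],[0,0,0],-1],[[0.26,-0.04,0.28],[0,0,0],-1],[[0.26,-0.04,0.28],[0,0,0],-1],[[0.26,-0.04,0.28],[0,0,0],-1],[[0.26,-0.04,0.28],[0,0,0],-1]]'
python3 -m pendant '[[[0,0,0],[0,0,0.71],-1],[[0,0,0],[0,0,0.71],-1],[[0,0,0],[0,0,0.71],-1],[[0,0,0],[0,0,0.71],-1],[[0,0,0],[0,0,0.71],-1],[[0,0,0],[0,0,0.71],-1],[[0,0,0],[0,0,0.71],-1],[[0,0,0],[0,0,0.71],-1],[[0,0,0],[0,0,0.71],-1],[[0,0,0],[0,0,0.71],-1]]'
python3 -m pendant '[[[0,0,0],[0,0,0.71],-1],[[0,0,0],[0,0,0.71],-1],[[0,0,0],[0,0,0.71],-1],[[0,0,0],[0,0,0.71],-1],[[0,0,0],[0,0,0.71],-1],[[0,0,0],[0,0,0.71],-1],[[0,0,0],[0,0,0.71],-1],[[0,0,0],[0,0,0.71],-1],[[0,0,0],[0,0,0.71],-1],[[0,0,0],[0,0,0.71],-1]]'
python3 -m pendant '[[[0.12,0.5,0],[0,0,0],-1],[[0.12,0.5,0],[0,0,0],-1],[[0.12,0.5,0],[0,0,0],-1],[[0.12,0.5,0],[0,0,0],-1],[[0.12,0.5,0],[0,0,0],-1],[[0.12,0.5,0],[0,0,0],-1],[[0.12,0.5,0],[0,0,0],-1],[[0.12,0.5,0],[0,0,0],-1],[[0.12,0.5,0],[0,0,0],-1],[[0,0,0],[0,0,0],-1]]'
python3 f.py
```

```text
time: 24.52
tool_pos: [400.2, -199.5, 352.6]
tcp_rot: [3.141, -0.001, -0.319]
contact_force: [-0.4, -0.1, -1.3]
grip_width: 21.8
finger_force: 30.0
time: 25.35
tool_pos: [399.8, -199.5, 352.2]
tcp_rot: [3.141, -0.0, 0.537]
contact_force: [-1.0, -0.2, -2.5]
grip_width: 21.7
finger_force: 30.0
time: 26.18
tool_pos: [399.8, -199.5, 352.2]
tcp_rot: [3.141, 0.0, 1.389]
contact_force: [0.1, -0.1, -1.4]
grip_width: 21.9
finger_force: 30.0
time: 27.02
tool_pos: [432.5, -62.5, 352.2]
tcp_rot: [3.14, -0.001, 1.387]
contact_force: [-0.0, 0.6, -2.0]
grip_width: 21.7
finger_force: 30.0
[-0.21 -0.48 -1.85 -0.11  0.08  0.01] [0.78 0.22 0.4  0.03 0.03 0.03] along [-0.1 -1.2 -0.6  0.1  1.4  0.1]
[432.06981292 -65.11785767 351.50304802] [3.14138843e+00 2.56700571e-04 1.38425360e+00] [np.float64(1.16), np.float64(1.1500000000000001), np.float64(1.17), np.float64(1.1500000000000001)] 27.3167
```

```bash
python3 - <<'E'
from h import *
import cv2
a=cv2.imread("pics/wA.png");b=bot.capture("wrist");cv2.imwrite("pics/wC.png",b)
for (r0,r1) in((150,225),(170,240)):
  tp=a[r0:r1,288:348];R=cv2.matchTemplate(b[r0-30:r1+30,268:368],tp,cv2.TM_CCOEFF_NORMED);_,m,_,l=cv2.minMaxLoc(R);print(m,l[0]-20,l[1]-30)
for n,i in(("a",a),("b",b)):
  i=i.astype(int);m=(i[...,2]-i[...,0]>60)&(i[...,2]>100)
  for v in(185,190,200,215):
    u=np.nonzero(m[v,270:370])[0];print(n,v,(u.min()+270,u.max()+270) if len(u) else None)
  for v in(5,60,120):
    w=np.nonzero(i[v,285:350].min(1)>150)[0];print(n,v,(w.min()+285,w.max()+285) if len(w) else None)
  col=m[:,318];print(np.nonzero(col[:300])[0][:3])
E
python3 -m pendant '[[[0.05,0.2,-0.6],[0,0,0],-1],[[0.05,0.2,-0.9],[0,0,0],-1],[[0.027,0.2,-0.9],[0,0,0],-1],[[0,0.067,-0.9],[0,0,0],-1],[[0,0,-0.9],[0,0,0],-1],[[0,0,-0.9],[0,0,0],-1],[[0,0,-0.9],[0,0,0],-1],[[0,0,-0.7],[0,0,0],-1],[[0,0,-0.4],[0,0,0],-1],[[0,0,0],[0,0,0],-1]]'
python3 f.py
```

```text
0.7191131711006165 -1 1
0.738265872001648 -1 1
a 185 None
a 190 (np.int64(300), np.int64(338))
a 200 (np.int64(299), np.int64(338))
a 215 (np.int64(296), np.int64(345))
a 5 (np.int64(285), np.int64(342))
a 60 (np.int64(305), np.int64(333))
a 120 (np.int64(306), np.int64(332))
[190 191 192]
b 185 None
b 190 (np.int64(298), np.int64(338))
b 200 (np.int64(297), np.int64(338))
b 215 (np.int64(291), np.int64(345))
b 5 (np.int64(303), np.int64(332))
b 60 (np.int64(304), np.int64(331))
b 120 (np.int64(298), np.int64(342))
[190 191 192]
time: 28.2
tool_pos: [434.4, -44.5, 136.0]
tcp_rot: [-3.136, -0.0, 1.384]
contact_force: [-0.4, 0.8, -1.1]
grip_width: 21.8
finger_force: 30.0
[ 0.15  0.33 -1.55 -0.09  0.06  0.  ] [0.51 0.34 0.22 0.04 0.03 0.02] along [ 0.6 -0.5 -0.1 -0.5  0.1  0.7]
[436.66740866 -44.73721834 139.41804783] [3.13919459e+00 2.46699391e-04 1.38503095e+00] [np.float64(1.16), np.float64(1.1500000000000001), np.float64(1.17), np.float64(1.1500000000000001)] 28.5
```

```bash
python3 -m pendant '[[[-0.02,-0.013,-0.3],[0,0,0],-1],[[0,0,-0.4],[0,0,0],-1],[[0,0,-0.4],[0,0,0],-1],[[0,0,-0.4],[0,0,0],-1],[[0,0,-0.3],[0,0,0],-1],[[0,0,-0.3],[0,0,0],-1],[[0,0,-0.2],[0,0,0],-1],[[0,0,-0.1],[0,0,0],-1],[[0,0,-0.1],[0,0,0],-1],[[0,0,0],[0,0,0],-1]]'
python3 f.py
```

```text
time: 29.33
tool_pos: [436.6, -45.2, 63.6]
tcp_rot: [3.139, 0.0, 1.386]
contact_force: [2.2, -1.4, -1.2]
grip_width: 21.7
finger_force: 30.0
[ 3.71 -1.28 -1.1  -0.34 -0.51  0.3 ] [0.45 0.21 0.8  0.04 0.09 0.07] along [3.7 3.9 3.3 3.6 4.4 4.6]
[436.23482015 -45.09459381  63.81939692] [3.13931188e+00 3.17801089e-04 1.38551125e+00] [np.float64(1.16), np.float64(1.1500000000000001), np.float64(1.17), np.float64(1.1500000000000001)] 29.6333
```

```bash
python3 -m pendant '[[[0.03,0,0],[0,0,0],-1],[[0.01,0,-0.03],[0,0,0],-1],[[0,0,-0.03],[0,0,0],-1],[[0,0,-0.02],[0,0,0],-1],[[0,0,0],[0,0,0],-1],[[0,0,0],[0,0,0],-1],[[0,0,0],[0,0,0],-1],[[0,0,0],[0,0,0],-1],[[0,0,0],[0,0,0],-1],[[0,0,0],[0,0,0],-1]]'
python3 f.py
```

```text
time: 30.47
tool_pos: [437.4, -45.0, 61.4]
tcp_rot: [3.139, 0.0, 1.385]
contact_force: [4.4, -1.4, 5.5]
grip_width: 22.0
finger_force: 30.0
[ 4.27 -0.94  5.63 -0.62 -0.53  0.08] [0.36 0.44 0.45 0.04 0.03 0.03] along [4.7 3.6 4.7 4.5 4.  4.6]
[437.44772102 -45.03016707  61.41478835] [3.13933003e+00 1.04760739e-04 1.38488865e+00] [np.float64(1.16), np.float64(1.1500000000000001), np.float64(1.17), np.float64(1.1500000000000001)] 30.7667
```

```bash
python3 -m pendant '[[[0.03,-0.005,0],[0,0,0],-1],[[0.02,-0.005,0],[0,0,0],-1],[[0,0,0],[0,0,0],-1],[[0,0,0],[0,0,0],-1],[[0,0,0],[0,0,0],-1],[[0,0,0],[0,0,0],-1],[[0,0,0],[0,0,0],-1],[[0,0,0],[0,0,0],-1],[[0,0,0],[0,0,0],-1],[[0,0,0],[0,0,0],-1]]'
python3 f.py
```

```text
time: 31.6
tool_pos: [437.8, -45.0, 61.1]
tcp_rot: [-3.141, -0.0, 1.385]
contact_force: [1.3, -1.0, 5.2]
grip_width: 22.1
finger_force: 30.0
[ 1.55 -0.8   5.41 -0.61 -0.11 -0.01] [0.68 0.28 0.64 0.04 0.03 0.03] along [2.4 1.7 1.2 2.4 0.7 1.9]
[437.75007056 -45.03889781  61.05599251] [-3.14104149e+00 -9.40973457e-05  1.38473690e+00] [np.float64(1.16), np.float64(1.1500000000000001), np.float64(1.17), np.float64(1.1500000000000001)] 31.9
```

```bash
python3 -m pendant '[[[0,0,0.02],[0,0,0],-1],[[0.01,0,0],[0,0,0],-1],[[0,0,0],[0,0,0],-0.4],[[0,0,0],[0,0,0],-0.3],[[0,0,0],[0,0,0],0],[[0,0,0],[0,0,0],0.5],[[0,0,0],[0,0,0],1],[[0,0,0],[0,0,0],1],[[0,0,0],[0,0,0],1],[[0,0,0],[0,0,0],1]]'
python3 -m pendant '[[[0,0,0],[0,0,0],1],[[0,0,0],[0,0,0],1],[[0,0,0],[0,0,0],1],[[0,0,0],[0,0,0],1],[[0,0,0.1],[0,0,0],1],[[0,0,0.2],[0,0,0],1],[[0,0,0.3],[0,0,0],1],[[0,0,0.4],[0,0,0],1],[[0,0,0.4],[0,0,0],1],[[0,0,0.4],[0,0,0],1]]'
python3 -m pendant '[[[0,0,0.5],[0,0,0],1],[[0,0,0.5],[0,0,0],1],[[0,0,0.5],[0,0,0],1],[[0,0,0.5],[0,0,0],1],[[0,0,0.2],[0,0,0],1],[[0,0,0],[0,0,0],1],[[0,0,0],[0,0,0],1],[[0,0,0],[0,0,0],1],[[0,0,0],[0,0,0],1],[[0,0,0],[0,0,0],1]]'
python3 - <<'E'
from q import *
o=bot.get_obs();print(o["tool_pos"],o["tcp_rot"],o["contact_force"],o["time"])
P=bot.camera_params("wrist");i=bot.capture("wrist").astype(int);cv2.imwrite("pics/wD.png",i)
b,g,r=i[...,0],i[...,1],i[...,2]
m=((r-b>35)&(r>60)&(abs(np.arange(640)-318)<30)[None]&(np.arange(480)<310)[:,None])
v,u=np.nonzero(m);print(u.min(),u.max(),v.min(),v.max())
w=lambda u,v,z:atz("wrist",u,v,z)
va,vb=v.min(),v.max();mid=lambda k:(u[v==k].min()+u[v==k].max())/2
p,q=[w(mid(int(k)),k,79) for k in(va+10,vb-10)];print(p,q,np.arctan2(*(p-q)[[1,0]]))
p,q=w(mid(va+2),va,74),w(mid(vb-2),vb,74);print(p,q,(p+q)/2,np.linalg.norm(p-q))
for k in range(0,60,4):
  n=np.nonzero(i[k,295:345].min(1)>150)[0];print(k,(n.min()+295,n.max()+295) if len(n) else None,end=" ")
E
```

```text
time: 32.73
tool_pos: [438.4, -45.1, 61.5]
tcp_rot: [3.142, -0.0, 1.385]
contact_force: [0.3, -0.7, -1.5]
grip_width: 67.2
finger_force: 0.0
time: 33.57
tool_pos: [438.5, -45.1, 117.0]
tcp_rot: [3.141, 0.0, 1.385]
contact_force: [-0.4, -0.0, 0.2]
grip_width: 91.8
finger_force: 0.0
time: 34.4
tool_pos: [438.0, -45.0, 180.8]
tcp_rot: [-3.14, -0.0, 1.385]
contact_force: [-0.5, 0.8, -0.1]
grip_width: 92.0
finger_force: 0.0
[437.98216043 -45.01226142 180.83072377] [-3.14006517e+00 -1.31396823e-04  1.38518919e+00] [-0.47822935  0.84908917 -0.14360265] 34.4
304 334 159 304
[446.78593814   3.77787938  79.        ] [428.80802816 -87.34412501  79.        ] 1.376003138362341
[447.94946863   9.88978489  74.        ] [427.13888094 -98.18649894  74.        ] [437.54417478 -44.14835703  74.        ] 110.06163585747524
0 None 4 None 8 None 12 None 16 (np.int64(317), np.int64(323)) 20 (np.int64(315), np.int64(325)) 24 (np.int64(314), np.int64(325)) 28 (np.int64(314), np.int64(325)) 32 (np.int64(314), np.int64(325)) 36 (np.int64(314), np.int64(325)) 40 (np.int64(313), np.int64(327)) 44 (np.int64(313), np.int64(327)) 48 (np.int64(313), np.int64(327)) 52 (np.int64(313), np.int64(327)) 56 (np.int64(313), np.int64(327)) [ WARN:0@0.668] global loadsave.cpp:1063 imwrite_ Unsupported depth image for selected encoder is fallbacked to CV_8U.
```

```bash
python3 -m pendant '[[[-0.3,0.5,0.4],[0,0,0],1],[[-0.3,0.5,0.4],[0,0,0],1],[[-0.3,0.7,0.4],[0,0,0],1],[[-0.3,0.8,0.4],[0,0,0],1],[[-0.3,0.9,0.2],[0,0,0],1],[[-0.2,0.9,0],[0,0,0],1],[[-0.1,0.9,0],[0,0,0],1],[[0,0.5,0],[0,0,0],1],[[0,0,0],[0,0,0],1],[[0,0,0],[0,0,0],1]]'
python3 - <<'E'
from q import *
t=bot.capture("top");s=bot.capture("scene");a=cv2.imread("pics/top0.png");b=cv2.imread("pics/scene0.png");print(est(t))
f=lambda x,y,n:print(n,np.abs(x.astype(int)-y).mean().round(1),np.abs(x.astype(int)-y).max())
for n,(u,v,w) in dict(tin=(448,248,16),cap=(389,279,12),box=(333,203,9),hook=(243,299,10),tail=(320,311,18),handle=(291,306,20),freearea=(470,320,15)).items():f(t[v-w:v+w,u-w:u+w],a[v-w:v+w,u-w:u+w],n)
for n,(u,v,w) in dict(tin=(381,350,30),cap=(321,328,10),rackhook=(246,230,14),racktail=(259,280,18)).items():f(s[v-w:v+w,u-w:u+w],b[v-w:v+w,u-w:u+w],"s "+n)
print(bot.get_obs()["contact_force"],bot.get_obs()["dq"].round(3))
E
```

```text
time: 35.28
tool_pos: [384.2, 126.2, 235.3]
tcp_rot: [-3.141, 0.001, 1.387]
contact_force: [0.3, -0.1, -0.8]
grip_width: 92.1
finger_force: 0.0
[np.float64(1.16), np.float64(1.1500000000000001), np.float64(1.17), np.float64(1.1500000000000001)]
tin 1.5 18
cap 52.6 250
box 1.3 19
hook 42.6 133
tail 2.0 104
handle 5.6 136
freearea 1.4 6
s tin 1.7 26
s cap 15.7 79
s rackhook 12.0 77
s racktail 1.6 19
[-0.75865253  0.97016437 -0.31723731] [-0.016 -0.003 -0.     0.001  0.001  0.004]
```

```bash
python3 - <<'E'
from q import *
s=bot.capture("scene").astype(int);b=cv2.imread("pics/scene0.png").astype(int)
for i in(b,s):
  c=i[308:348,300:342];m=(c[...,2]>2.2*c[...,1])&(c[...,2]>45);v,u=np.nonzero(m);print(u.mean()+300,v.mean()+308,len(u),u.min(),u.max(),v.min(),v.max(),c[m].mean(0))
  c=i[215:300,235:270].min(2)
  for v in(5,12,20,70):
    n=np.nonzero(c[v]>140)[0];print(v,n.min()+235 if len(n) else None,n.max()+235 if len(n) else None)
E
```

```text
321.0671378091873 327.14840989399295 283 13 29 9 29 [ 35.14487633  26.64664311 157.65724382]
5 242 244
12 242 269
20 245 249
70 246 269
320.9721254355401 326.91637630662024 287 13 30 9 29 [ 29.271777    22.22648084 126.4738676 ]
5 None None
12 244 269
20 245 249
70 246 269
```

```bash
python3 -m pendant '[[[-0.3,0.9,0],[0,0,0.3],1],[[-0.3,0.9,0],[0,0,0.5],1],[[-0.3,0.9,0],[0,0,0.5],1],[[-0.3,0.9,0],[0,0,0.5],1],[[-0.4,0.9,0],[0,0,0.5],1],[[-0.4,0.9,0],[0,0,0.5],1],[[-0.4,0.9,0],[0,0,0.5],1],[[-0.4,0.5,0],[0,0,0.5],1],[[0,0,0],[0,0,0],1],[[0,0,0],[0,0,0],1]]'
python3 - <<'E'
from q import *
t=bot.capture("top").astype(int);s=bot.capture("scene").astype(int);b=cv2.imread("pics/scene0.png").astype(int);a=cv2.imread("pics/top0.png").astype(int)
for n,x,y in(("scene",s[215:300,235:270],b[215:300,235:270]),("top",t[290:325,228:340],a[290:325,228:340])):print(n,abs(x-y).mean(),abs(x-y).max())
for i in(b,s):
  for v in(220,224,230):n=np.nonzero(i[v,235:256].min(1)>140)[0];print(v,n+235)
print(est(t))
E
```

```text
time: 36.27
tool_pos: [300.5, 329.6, 235.3]
tcp_rot: [-3.141, 0.001, 1.841]
contact_force: [0.7, -1.1, -0.1]
grip_width: 91.7
finger_force: 0.0
scene 1.3476750700280111 19
top 1.6563775510204082 104
220 [242 243 244]
224 [241 242 243 244 245 246]
230 [243 244 245 246 247 248]
220 [242 243 244 245]
224 [241 242 243 244 245 246]
230 [243 244 245 246 247 248]
[np.float64(1.16), np.float64(1.1500000000000001), np.float64(1.17), np.float64(1.1500000000000001)]
```

The pole lies as it did at the start, the bystanders have not moved and the hatch is still down, so I'm handing the job in.

```bash
python3 -c "
from plant import bot
print(bot.close_job())"
```

```text
the job is handed in; nothing more can be done
None
```

The job is done and handed in at about 36 s, result not shown: the hatch is down on its stop after a steady pull of about 15.5 N for over a second, the pole is back in its rack to within about 1 mm, and the tin, cap and blade box have not moved.

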